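# Hold the loupe in focus over the carved part under the ring light

## Task

Take the loupe off its wooden rest by its orange handle, bring it in sideways under the ring light without touching the light, and hold it level with its lens centred over the brass inlay of the part in the vise, the lens at the height of the red focus collar on the light's post. Finish while still holding the loupe there, steady in the gripper and resting on nothing; do not bump the vise or the part with it, and leave the other things on the bench where they are.

Things in the scene. Friction and masses are not known exactly. Their poses are not given: they have to be found in the camera images.
- loupe: reading loupe, 75 to 135 g: round dark steel rim, 76 mm diameter, 10 mm thick, clear lens; thin brass neck; orange bar handle 16 mm wide and high, 60 to 175 mm from the origin towards -x. Origin: centre of the lens, mid thickness. z: lens axis, up. It starts level on the rest, origin 42 mm above the bench, its x within 0.35 rad of the world's
- grip (a point): a good place to pinch the loupe's handle across its 16 mm width (along the loupe's y), from above: 115 mm from the lens centre towards the handle's end, at mid height of the handle. Below it the rest's base board leaves 22 mm of air under the handle
- rest: fixed dark wooden rest of the loupe, left or right of the vise. Origin on the bench under the lens centre, axes as the loupe's. A 12 mm thick board, 44 mm wide, x -180 to 20 mm; posts at y +-35 mm carry the rim, outer lips at y +-46 mm are 43 mm high; a notch at x = -162 mm carries the handle's end, its lips 40 mm high. Lift the loupe straight up 25 mm to clear it
- vise: fixed small green bench vise, 90 mm (x) by 150 mm (y), its jaws up to 62 mm high, jaws closing along its y; a screw with a cross bar sticks out to 95 mm on the -y side, 28 mm above the bench. Origin: on the bench, centre of its foot
- part: the carved part clamped in the vise: pale maple block 46 by 24 mm standing 16 mm above the jaws, its flat top 78 mm above the bench. Origin: centre of its top face
- inlay (a point): centre of the brass inlay disc (16 mm diameter) on the part's top face, 78 mm above the bench
- lamp: fixed ring light: level white ring, 104 mm outside, 68 mm inside diameter, 16 mm thick, centred over the inlay, underside 160 mm above the bench. A short arm (top 184 mm high) joins it to a 10 mm post 95 mm from the ring's centre along the lamp's +x (far side, within 0.65 rad of world +x), on a black foot of 34 mm radius. Origin: on the bench under the ring's centre
- ring_under (a point): centre of the ring light's opening, at the height of its underside (160 mm above the bench)
- collar: red focus collar on the post of the ring light, 26 mm diameter and 10 mm high; it is set anew each time, between about 104 and 128 mm above the bench. Origin: its centre, at mid height: the height at which the lens centre must be held
- blank: loose wooden blank, 150 by 70 by 32 mm, lying on the bench (origin: centre of its underside), left or right of the vise, on the side without the rest
- driver_a: loose screwdriver with red handle, 170 mm long, lying in front of the vise
- driver_b: loose screwdriver with blue handle, 170 mm long, lying in front of the vise
- glue: loose white bottle with yellow cap, 52 mm diameter, 100 mm high, far left
- mallet: loose hammer with wooden handle, 260 mm long, lying far right
Not all that is in view belongs to the job. Of the things shaped like the vise, the green one is meant. Of the things that look like the lamp, the larger one is meant.

How it is judged:
On the way, in this order (a step that is already met when the one before it is completed fails the run):
1. the loupe is lifted off its rest in the gripper (contact force between loupe and the fingers above 1 N and contact force between loupe and rest below 0.1 N and height (world z) of loupe above 0.06 m), for 0.2 s.
2. the lens is held in focus: centred over the inlay, level, at the height of the red collar (contact force between loupe and the fingers above 1 N and contact force between loupe and lamp below 0.2 N and contact force between loupe and vise below 0.2 N and contact force between loupe and part below 0.2 N and contact force between loupe and rest below 0.2 N and contact force between loupe and collar below 0.2 N and horizontal distance between loupe and inlay below 0.012 m and z of loupe in the frame of collar between -0.007 and 0.007 m and angle between loupe's own z axis and vertical below 0.12 rad), for 0.5 s.
At the end, for the whole second after the job is handed in: the loupe is held by the gripper alone (touching neither light, collar, vise, part nor rest) and still, its lens centre within 12 mm of the inlay sideways and within 7 mm of the collar's middle in height, the lens level within 0.12 rad (all of step 2 and linear speed of loupe below 0.02 m/s and angular speed of loupe below 0.2 rad/s); the arm keeps its last pose, push and grip.
It fails at once if the ring light is touched by the loupe or the robot (over 1 N) (contact force between any of lamp, collar and loupe above 1 N or contact force between any of lamp, collar and the fingers above 1 N or contact force between any of lamp, collar and the arm above 1 N).
It fails at once if the loupe bumps the part or the vise (over 2 N) (contact force between loupe and part above 2 N or contact force between loupe and vise above 2 N).
It fails at once if another thing on the bench is moved by more than 25 mm (distance of any of blank, driver_a, driver_b, glue, mallet from where it was at the start of the episode above 0.025 m).
It also fails if it takes over 42 s, if anything falls off the work surface, if the arm or the gripper's body presses on something with over 40 N, if the wrist force passes 120 N, or if a joint passes its speed limit or range.

## Robot

A 7-joint arm with a two-finger parallel gripper is mounted at the origin on the work surface. World frame = base frame: x ahead of the robot, y to its left, z up, the work surface at z = 0. Lengths are in m, angles in rad, forces in N, time in s.
With the tool pointing down it reaches from about 0.4 to 0.85 m from the base axis. Payload 4.5 kg.
Tool frame: the origin (TCP) lies at the very end of the fingers, on their centre line; the grasp point (between the pads) lies 19 mm behind it (tcp_to_grasp is the z of the grasp point in the tool frame, in m); z points along the fingers, y is the line along which they close (so a half turn about z gives the same grasp; the last joint's range is limited). The gripper opens to 88 mm and grips with 3 to 60 N. Pads are 18 mm wide; open, the fingers measure 123 mm over their backs; the gripper's body (75 mm by 187 mm) begins 45 mm behind the grasp point.
Start: joints at [0.034, 0.689, -0.195, 1.565, 0.157, 0.902, -0.215], TCP at [0.625, 0, 0.218] pointing down, gripper open.
Joint ranges: [-3.01, 3.01], [-0.46, 2.08], [-1.47, 1.51], [0.13, 2.56], [-1, 4.14], [0.04, 2.09], [-2.66, 2.66]. Speed limits (rad/s): [2.57, 2.57, 3.14, 3.14, 3.14, 3.14, 3.14].

## Interface

Orientations are given as a unit quaternion [x, y, z, w].
In Python, from plant import * gives the robot as it stands. The module is installed in compiled form; this text tells all that it offers.
- The arm moves only by the shell command python3 -m jog 'ROWS' [OPENING] [FORCE]. ROWS is JSON, a list that holds one entry, the list of rows, each a list of 6 numbers: the shift along the tool's x, y, z in m, then the turn, a rotation vector about the tool's x, y, z in rad. In form: [[[dx, dy, dz, ax, ay, az], ...]]. A call has 1 to 12 rows; each row shifts and turns the commanded pose from where the row before left it, along the tool's axes as they then stand; what a row does not reach is not made up. A row lasts 1/8 s, in which the tool goes at most 62.5 mm and 10.7 degrees, less where a joint would pass 70% of its speed; a pose out of reach is approached as far as the arm can. A call with a gripper value outside its range is refused whole. OPENING is the finger opening in m, from 0 to 0.0881, set as the call begins (- or left out, the last holds). The fingers move at their own pace and stop on an object; FORCE is the grip in N (left out, the last holds). Time passes only in rows, so rows that do not move let the fingers close. It gives the time, the measured TCP pose, the force, the opening and the grip force at its end, in the units of the state.
- get_state(): the state, without advancing time (a new reading comes with each control period).
- snapshot(name): name is "scene" or "side" or "wrist"; returns a dict with "frame" (420x560x3 uint8, red, green, blue), "mtx" (3x3 intrinsics, pixels), "D" ([k1, k2, p1, p2, k3] as OpenCV has them; the pictures are not rectified), "xyz" and "orientation" of the camera in the world; the wrist camera has in their place "mount" (4x4, takes a point from camera to tool coordinates, whose origin is the TCP and whose axes are the flange's). Camera axes: x right, y down, z forward; pixel columns grow to the right and rows downward; lengths in m; the calibration is good to about 2 mm. A picture is of the moment at which its call begins: read the wrist's pose just before it. There is no depth.
- finish_job(): hands the job in; it is judged then, once.
The state is a dict: "clock": time; "q": joint angles; "qd": joint speeds; "joint_torque": joint torques, N m; "tool_pos": TCP position; "eef_rot": TCP orientation; "contact_force": force on the tool from outside, world axes, zero at the start; "moment": the same for the moment, N m; "opening": opening from 0.0 (shut) to 1.0 (fully open); "finger_force": force on a finger pad.
Only numpy, scipy, OpenCV 4.12 (cv2) and the standard library are available. Lean on these libraries where they do the work, as an engineer would, in place of code of your own. Each camera call takes 0.05 s, during which the arm holds its last target. There are 200 camera calls.

## Working session

There is one attempt and no reset: what is moved stays moved. The work goes in short steps, Python scripts to look and compute and a shell command to move; the robot and the scene stay as the last step left them, time stands still between calls to the robot, and variables do not carry over. Pictures are saved under pics/ and viewed, at most 10 in all, crops included, and the job is handed in when it is done.

```bash
mkdir -p pics; python3 - <<'E'
from plant import *
import cv2
s=get_state();print(s)
for n in("scene","side"):
    d=snapshot(n);cv2.imwrite(f"pics/{n}0.png",d["frame"][...,::-1])
    print(n,d["mtx"],d["D"],d["xyz"],d["orientation"])
E
```

```text
{'clock': 0.0, 'q': array([ 0.03380655,  0.68997181, -0.19452012,  1.56634375,  0.15730702,
        0.90247685, -0.21509063]), 'qd': array([-0.00070694, -0.00063332,  0.00217057,  0.00116286,  0.00178421,
        0.00071977,  0.00081004]), 'joint_torque': array([ 3.38560185e-04, -5.27571630e+01, -1.26686912e+00, -1.53434461e+01,
       -5.26333472e-02,  6.56995355e-03,  1.65937727e-04]), 'tool_pos': array([ 6.24336963e-01, -5.36895628e-05,  2.17317887e-01]), 'eef_rot': array([ 7.07072451e-01,  7.07140532e-01, -6.83575919e-04, -5.90857279e-04]), 'contact_force': array([-0.23463156,  0.44873627, -1.04030893]), 'moment': array([-0.02556587,  0.01142775,  0.02079732]), 'finger_force': 0.0, 'opening': 0.9975508827136591}
scene [[441.52014492   0.         274.43094543]
 [  0.         441.52014492 214.75153218]
 [  0.           0.           1.        ]] [-0.01323017  0.          0.          0.          0.        ] [ 1.42431907 -0.35136783  0.76338328] [ 0.73093987  0.49782886 -0.25906761 -0.38830053]
side [[403.63290749   0.         275.6579034 ]
 [  0.         403.63290749 212.36551229]
 [  0.           0.           1.        ]] [-0.00798928  0.          0.          0.          0.        ] [0.08155649 0.6927997  0.78916415] [-0.26494757  0.86110188 -0.41530057  0.12582436]
```

View pics/scene0.png

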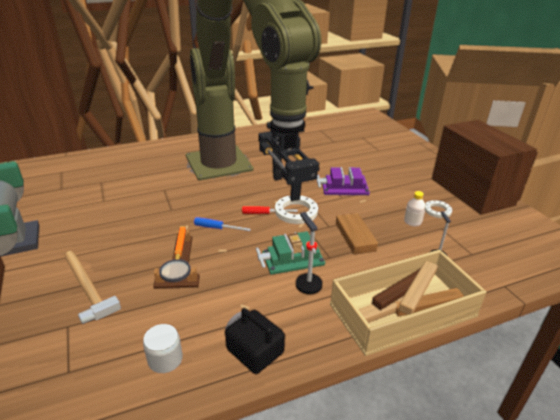

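View pics/side0.png

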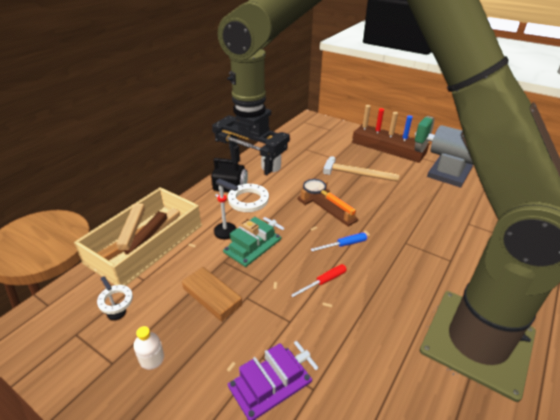

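Scene: loupe lens at about (175,270), handle end (182,230), ring (297,209), red collar (311,245), green vise (292,252). Side: lens (315,186), ring (248,197), collar (222,198). I'll zoom in for accuracy.

```bash
python3 - <<'E'
import cv2
a=cv2.imread("pics/scene0.png")[185:300,145:345];cv2.imwrite("pics/s1.png",cv2.resize(a,None,fx=4,fy=4,interpolation=cv2.INTER_CUBIC))
a=cv2.imread("pics/side0.png")[150:270,200:370];cv2.imwrite("pics/d1.png",cv2.resize(a,None,fx=4,fy=4,interpolation=cv2.INTER_CUBIC))
E
```

```text
(no output)
```

View pics/s1.png

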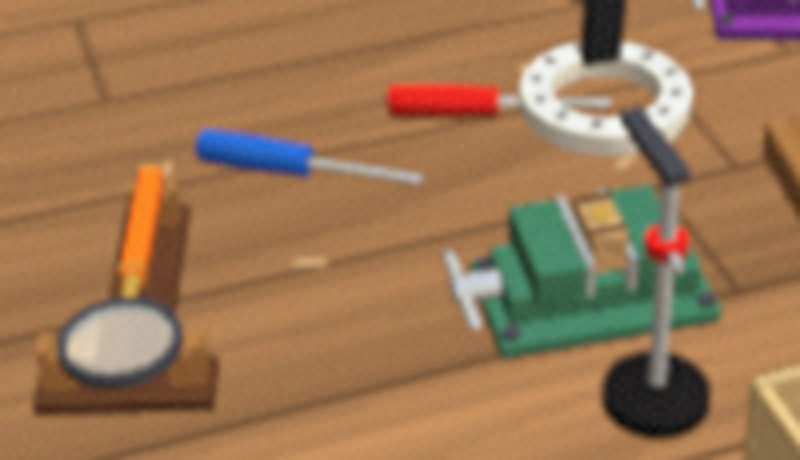

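View pics/d1.png

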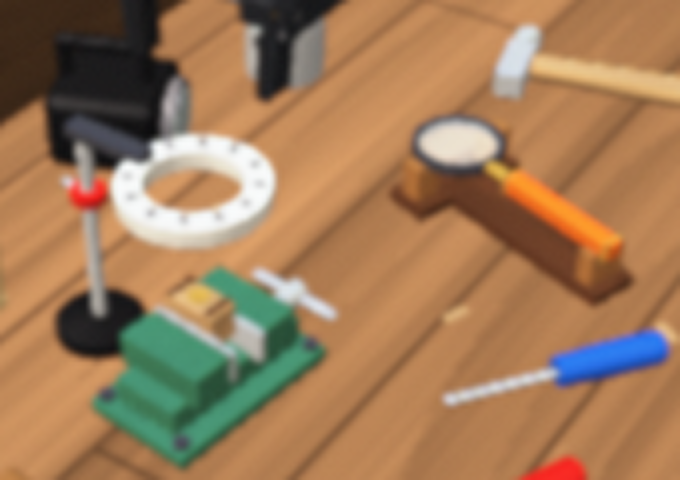

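Zoomed (crop px): scene has lens (121,341), handle end (152,170), ring (606,95), inlay (602,214), collar (667,242). Side has lens (459,144), handle end (613,245), ring (193,190), inlay (203,296), collar (88,193).

```bash
cat > h.py <<'E'
from plant import *
import numpy as np,cv2
from scipy.spatial.transform import Rotation as R
def cam(n):
    s=get_state();d=snapshot(n)
    if "mount" in d:
        T=np.eye(4);T[:3,:3]=R.from_quat(s["eef_rot"]).as_matrix();T[:3,3]=s["tool_pos"]
        T=T@d["mount"]
    else:
        T=np.eye(4);T[:3,:3]=R.from_quat(d["orientation"]).as_matrix();T[:3,3]=d["xyz"]
    return d,T
def ray(d,T,p):
    u=cv2.undistortPoints(np.array([[p]],float),d["mtx"],np.array(d["D"]))[0,0]
    v=T[:3,:3]@[u[0],u[1],1];return T[:3,3],v/np.linalg.norm(v)
def atz(r,z): return r[0]+r[1]*(z-r[0][2])/r[1][2]
def tri(rs):
    A=sum(np.eye(3)-np.outer(v,v) for o,v in rs);b=sum((np.eye(3)-np.outer(v,v))@o for o,v in rs)
    x=np.linalg.solve(A,b);return x,[np.linalg.norm((np.eye(3)-np.outer(v,v))@(x-o)) for o,v in rs]
def proj(d,T,X):
    M=np.linalg.inv(T);return cv2.projectPoints(np.array(X,float).reshape(-1,3),cv2.Rodrigues(M[:3,:3])[0],M[:3,3],d["mtx"],np.array(d["D"]))[0][:,0]
E
python3 - <<'E'
from h import *
np.set_printoptions(precision=4,suppress=True)
a=cam("scene");b=cam("side")
c=lambda p,o:[(p[0]+.5)/4-.5+o[0],(p[1]+.5)/4-.5+o[1]]
for n,p,q,z in [("lens",(121,341),(459,144),.046),("hend",(152,170),(613,245),.05),("hfront",(133,275),(510,180),.05),("ringtop",(607,91),(193,186),.176),("inlay",(602,214),(203,296),.078),("collar",(667,242),(88,193),.115),("foot",(657,390),(100,318),.01)]:
    r=ray(*a,c(p,(145,185)));s=ray(*b,c(q,(200,150)))
    x,e=tri([r,s]);print(n,x,np.round(e[0],4),"scene@z",atz(r,z)[:2],"side",atz(s,z)[:2])
E
```

```text
lens [ 0.5797 -0.2708  0.0416] 0.0001 scene@z [ 0.5848 -0.2713] side [ 0.5767 -0.2653]
hend [ 0.4167 -0.2163  0.0459] 0.0004 scene@z [ 0.422  -0.2172] side [ 0.415  -0.2108]
hfront [ 0.5212 -0.2507  0.0423] 0.0008 scene@z [ 0.5298 -0.2523] side [ 0.5169 -0.2399]
ringtop [0.6112 0.0351 0.1716] 0.0 scene@z [0.6172 0.0323] side [0.6075 0.0398]
inlay [0.61   0.0341 0.0777] 0.0017 scene@z [0.612 0.035] side [0.6091 0.0327]
collar [0.706  0.0329 0.1251] 0.0 scene@z [0.6946 0.039 ] side [0.7155 0.0229]
foot [0.7073 0.0323 0.0098] 0.0002 scene@z [0.7076 0.0324] side [0.707  0.0324]
```

Consistent with the given sizes: lens z .042, inlay z .078, collar 95 mm from the ring at z≈.125, loupe yaw ≈ -0.32. Next I move above the grip point, then turn.

```bash
python3 -m jog '[[[-0.03,-0.02,0,0,0,0],[-0.03,-0.02,0,0,0,0],[-0.03,-0.02,0,0,0,0],[-0.03,-0.02,0,0,0,0],[-0.03,-0.02,0,0,0,0],[-0.03,-0.02,0,0,0,0],[-0.03,-0.02,0,0,0,0],[-0.025,-0.014,0,0,0,0]]]' 0.06
python3 -m jog '[[[0,0,0,0,0,-0.156],[0,0,0,0,0,-0.156],[0,0,0,0,0,-0.156],[0,0,0,0,0,-0.156],[0,0,0,0,0,-0.156],[0,0,0,0,0,-0.156],[0,0,0,0,0,-0.156],[0,0,0,0,0,-0.156],[0,0,0,0,0,0],[0,0,0,0,0,0]]]'
python3 - <<'E'
from h import *
np.set_printoptions(precision=4,suppress=True)
d,T=cam("wrist");cv2.imwrite("pics/w1.png",d["frame"][...,::-1])
hsv=cv2.cvtColor(d["frame"],cv2.COLOR_RGB2HSV)
m=((hsv[...,0]>8)&(hsv[...,0]<18)&(hsv[...,1]>225)&(hsv[...,2]>150)).astype(np.uint8)
n,l,st,ce=cv2.connectedComponentsWithStats(m);i=1+st[1:,4].argmax();print(st[i],ce[i])
c=cv2.boxPoints(cv2.minAreaRect(np.argwhere(l==i)[:,::-1].astype(np.float32)))
for p in c: print(p,atz(ray(d,T,p),.05))
print("cen",atz(ray(d,T,ce[i]),.05))
C=np.array([0.7065,0.0325])
for n in("scene","side"):
    d,T=cam(n);hsv=cv2.cvtColor(d["frame"],cv2.COLOR_RGB2HSV)
    m=((hsv[...,0]<6)|(hsv[...,0]>174))&(hsv[...,1]>170)&(hsv[...,2]>90)
    p0=proj(d,T,[*C,.122])[0];yy,xx=np.nonzero(m);k=np.hypot(xx-p0[0],yy-p0[1])<14
    p=[xx[k].mean(),yy[k].mean()];o,v=ray(d,T,p)
    t=((C-o[:2])@v[:2])/(v[:2]@v[:2]);print(n,k.sum(),p,o+t*v)
E
```

```text
clock: 1.2
tool_pos: [0.4698, -0.2363, 0.218]
eef_rot: [0.708, 0.707, -0.0, -0.0]
contact_force: [0.4, 0.1, -0.4]
opening: 0.679
finger_force: 0.0
clock: 2.45
tool_pos: [0.4709, -0.235, 0.2181]
eef_rot: [0.162, 0.987, 0.0, -0.0]
contact_force: [-0.6, 0.4, 0.4]
opening: 0.68
finger_force: 0.0Traceback (most recent call last):
  File "<stdin>", line 6, in <module>
ValueError: attempt to get argmax of an empty sequence
```

View pics/w1.png

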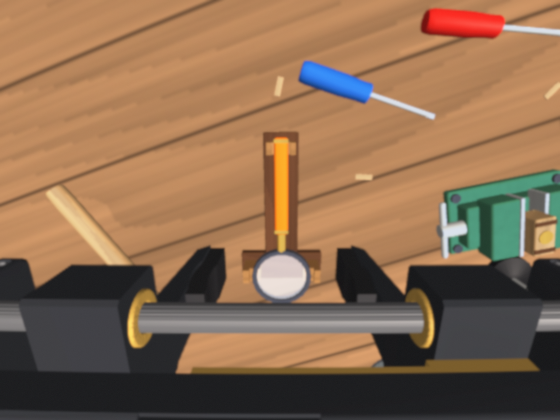

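The wrist view shows the handle lined up with the tool: end (281,139), front (281,234), lens centre (281,275). The inlay is at (546,238). I'll turn these into positions.

```bash
python3 - <<'E'
from h import *
np.set_printoptions(precision=4,suppress=True)
d,T=cam("wrist");s=get_state()
W=R.from_quat(s["eef_rot"]).as_matrix();print(W)
for n,p,z in [("lens",(281.5,275),.047),("end",(281.5,138.5),.05),("front",(281,233.5),.05),("inlay",(546,238),.078)]: 
    x=atz(ray(d,T,p),z);print(n,x,"in tool",W.T@(x-s["tool_pos"]))
C=np.array([0.7065,0.0325])
for n in("scene","side"):
    d,T=cam(n);hsv=cv2.cvtColor(d["frame"],cv2.COLOR_RGB2HSV)
    m=((hsv[...,0]<6)|(hsv[...,0]>174))&(hsv[...,1]>170)&(hsv[...,2]>90)
    p0=proj(d,T,[*C,.122])[0];yy,xx=np.nonzero(m);k=np.hypot(xx-p0[0],yy-p0[1])<14
    p=[xx[k].mean(),yy[k].mean()];o,v=ray(d,T,p)
    t=((C-o[:2])@v[:2])/(v[:2]@v[:2]);print(n,k.sum(),p,o+t*v)
E
```

```text
[[-0.9478  0.3187 -0.    ]
 [ 0.3187  0.9478 -0.0002]
 [-0.     -0.0002 -1.    ]]
lens [ 0.5798 -0.2697  0.047 ] in tool [-0.1142  0.0018  0.1712]
end [ 0.4186 -0.2158  0.05  ] in tool [0.0558 0.0016 0.1681]
front [ 0.5248 -0.252   0.05  ] in tool [-0.0564  0.0011  0.1681]
inlay [0.6166 0.0359 0.078 ] in tool [-0.0516  0.3032  0.1401]
scene 47 [np.float64(311.02127659574467), np.float64(245.74468085106383)] [0.7062 0.032  0.1237]
side 37 [np.float64(222.05405405405406), np.float64(198.83783783783784)] [0.7058 0.0319 0.1212]
```

```bash
python3 -m jog '[[[0.0005,0.0015,0.03,0,0,0],[0,0,0.03,0,0,0],[0,0,0.03,0,0,0],[0,0,0.03,0,0,0],[0,0,0.03,0,0,0],[0,0,0.025,0,0,0],[0,0,0.015,0,0,0],[0,0,0.005,0,0,0],[0,0,0,0,0,0],[0,0,0,0,0,0]]]'
python3 -m jog '[[[0,0,0,0,0,0],[0,0,0,0,0,0],[0,0,0,0,0,0],[0,0,0,0,0,0],[0,0,0,0,0,0],[0,0,0,0,0,0],[0,0,0,0,0,0],[0,0,0,0,0,0]]]' 0.0 35
```

```text
clock: 3.9
tool_pos: [0.4716, -0.2336, 0.0239]
eef_rot: [0.161, 0.987, -0.0, 0.001]
contact_force: [-0.9, 0.8, -0.3]
opening: 0.684
finger_force: 0.0
clock: 4.9
tool_pos: [0.471, -0.2335, 0.0231]
eef_rot: [0.161, 0.987, -0.0, 0.0]
contact_force: [-0.6, 0.2, 0.1]
opening: 0.174
finger_force: 35.0
```

```bash
python3 -m jog '[[[0,0,-0.004,0,0,0],[0,0,-0.008,0,0,0],[0,0,-0.01,0,0,0],[0,0,-0.01,0,0,0],[0,0,-0.01,0,0,0],[0,0,-0.01,0,0,0],[0,0,-0.01,0,0,0],[0,0,-0.01,0,0,0],[0,0,-0.006,0,0,0],[0,0,-0.003,0,0,0],[0,0,0,0,0,0],[0,0,0,0,0,0]]]'
python3 - <<'E'
from h import *
for n in("scene","side"):
    d,T=cam(n);cv2.imwrite(f"pics/{n}2.png",d["frame"][...,::-1])
a=cv2.imread("pics/scene2.png")[140:290,120:320];b=cv2.imread("pics/side2.png")[130:280,230:430]
cv2.imwrite("pics/l2.png",cv2.resize(cv2.vconcat([a,b]),None,fx=2,fy=2,interpolation=cv2.INTER_CUBIC))
E
```

```text
clock: 6.4
tool_pos: [0.4708, -0.2334, 0.1039]
eef_rot: [0.161, 0.987, 0.0, -0.0]
contact_force: [-0.2, 0.2, -0.6]
opening: 0.173
finger_force: 35.0
```

View pics/l2.png

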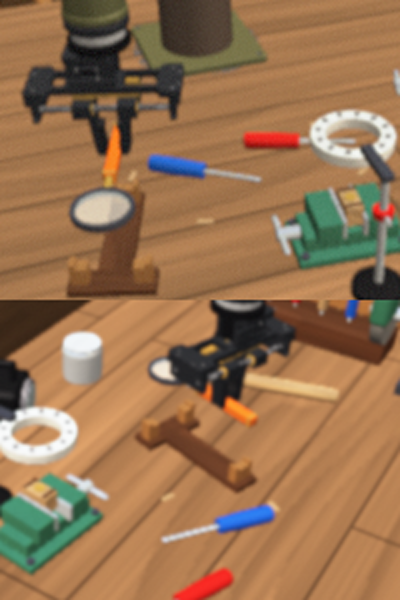

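Loupe is lifted level and clear of the rest; scene lens at about (171,244). Next: back off along the handle, then sideways, stopping 80 mm short for a check.

```bash
python3 -m jog '[[[0.008,0,0,0,0,0],[0.015,0,0,0,0,0],[0.015,0,0,0,0,0],[0.015,0,0,0,0,0],[0.01,0,0,0,0,0],[0.004,0,0,0,0,0],[0,0,0,0,0,0]]]'
python3 -m jog '[[[0,0.01,0,0,0,0],[0,0.02,0,0,0,0],[0,0.025,0,0,0,0],[0,0.025,0,0,0,0],[0,0.025,0,0,0,0],[0,0.025,0,0,0,0],[0,0.025,0,0,0,0],[0,0.025,0,0,0,0],[0,0.02,0,0,0,0],[0,0.014,0,0,0,0],[0,0.005,0,0,0,0],[0,0,0,0,0,0]]]'
python3 - <<'E'
from h import *
for n in("scene","side"):
    d,T=cam(n);cv2.imwrite(f"pics/{n}3.png",d["frame"][...,::-1])
a=cv2.imread("pics/scene3.png")[170:310,200:340];b=cv2.imread("pics/side3.png")[140:280,200:340]
cv2.imwrite("pics/l3.png",cv2.resize(cv2.hconcat([a,b]),(800,400),interpolation=cv2.INTER_CUBIC))
E
```

```text
clock: 7.38
tool_pos: [0.4077, -0.2122, 0.1042]
eef_rot: [0.161, 0.987, -0.0, 0.0]
contact_force: [0.3, 0.1, -0.6]
opening: 0.176
finger_force: 35.0
clock: 8.88
tool_pos: [0.4769, -0.0046, 0.1041]
eef_rot: [0.161, 0.987, -0.0, -0.0]
contact_force: [-0.3, -0.5, -1.1]
opening: 0.172
finger_force: 35.0
```

View pics/l3.png

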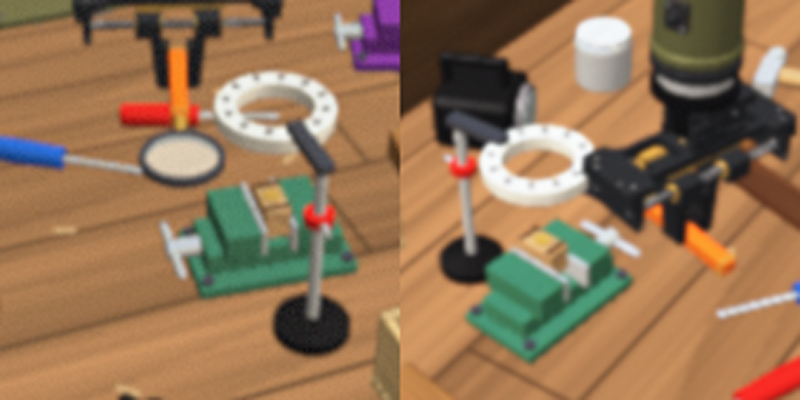

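Scene lens at (263,225), still outboard of the ring; the gripper body is clear of the ring. I'll check its height by projection and recheck the inlay with the collar.

```bash
python3 - <<'E'
from h import *
np.set_printoptions(precision=4,suppress=True)
s=get_state();W=R.from_quat(s["eef_rot"]).as_matrix();g=s["tool_pos"]+W@[-.115,0,-.019];print("lens pred",g)
a=cam("scene");b=cam("side")
for z in(-.008,0,.008): print(z,proj(*a,g+[0,0,.005+z]))
k=140/400;f=lambda p,o:[p[0]*k+o[0]-.3,p[1]*k+o[1]-.3]
for n,p,q in [("inlay",(271,196),(543,241)),("collar",(319,217),(462,167)),("ring",(276,108),(539,163))]:
    print(n,tri([ray(*a,f(p,(200,170))),ray(*b,f((q[0]-400,q[1]),(200,140)))]))
# rim ellipse in scene
m=a[0]["frame"];print(m[224,255:275].tolist()[::6])
E
```

```text
lens pred [ 0.5856 -0.042   0.123 ]
-0.008 [[263.1657 225.4991]]
0 [[263.1447 222.8833]]
0.008 [[263.1236 220.2459]]
inlay (array([0.6105, 0.034 , 0.0767]), [np.float64(0.00010800878142399788), np.float64(0.00010800878142406482)])
collar (array([0.7067, 0.0329, 0.1239]), [np.float64(0.0002779075442271812), np.float64(0.0002779075442271797)])
ring (array([0.6097, 0.0355, 0.1704]), [np.float64(0.0002128802174316677), np.float64(0.0002128802174316965)])
[[223, 208, 183], [220, 203, 179], [220, 205, 180], [220, 203, 180]]
```

```bash
python3 -m jog '[[[0,0.006,0,0,0,0],[0,0.01,0,0,0,0],[0,0.012,0,0,0,0],[0,0.012,0,0,0,0],[0,0.012,0,0,0,0],[0,0.012,0,0,0,0],[0,0.009,0,0,0,0],[0,0.005,0,0,0,0],[0,0.002,-0.0005,0,0,0],[0,0,0,0,0,0],[0,0,0,0,0,0],[0,0,0,0,0,0]]]'
python3 - <<'E'
from h import *
np.set_printoptions(precision=4,suppress=True)
s=get_state();W=R.from_quat(s["eef_rot"]).as_matrix();g=s["tool_pos"]+W@[-.115,0,-.019];print("lens pred",g)
t=np.linspace(0,2*np.pi,60)
o=[]
for n in("scene","side"):
    d,T=cam(n);f=d["frame"][...,::-1].copy();k=4
    p=proj(d,T,[g])[0].astype(int);x0,y0=p[0]-50,p[1]-55
    c=cv2.resize(f[y0:y0+110,x0:x0+100],None,fx=k,fy=k,interpolation=cv2.INTER_CUBIC)
    for z in(.005,):
        q=proj(d,T,np.c_[g[0]+.038*np.cos(t),g[1]+.038*np.sin(t),np.full(60,g[2]+z)])
        for u in q: cv2.circle(c,(int((u[0]+.5-x0)*k),int((u[1]+.5-y0)*k)),1,(255,0,255),-1)
    o.append(c)
cv2.imwrite("pics/f.png",cv2.hconcat(o))
E
```

```text
clock: 10.58
tool_pos: [0.5023, 0.0711, 0.1046]
eef_rot: [0.161, 0.987, -0.0, -0.0]
contact_force: [-0.3, 0.9, -0.7]
opening: 0.175
finger_force: 35.0
lens pred [0.6113 0.0345 0.1236]
```

View pics/f.png

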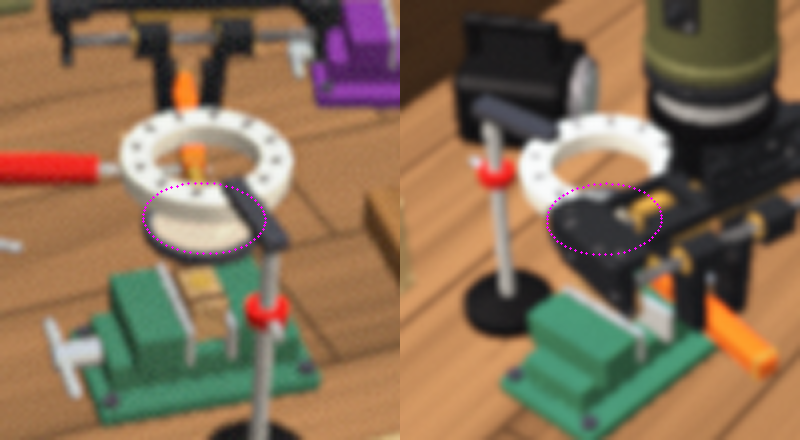

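The rim's lower edge in the scene view (y≈265) matches the prediction for z≈.123 (~266). The lens is under the ring with clear gaps to the part, ring and post. Settle, then hand in.

```bash
python3 -m jog '[[[0,0,0,0,0,0],[0,0,0,0,0,0],[0,0,0,0,0,0],[0,0,0,0,0,0],[0,0,0,0,0,0],[0,0,0,0,0,0],[0,0,0,0,0,0],[0,0,0,0,0,0]]]' && python3 -c "
from plant import *
print(finish_job())"
```

```text
clock: 11.68
tool_pos: [0.5023, 0.0714, 0.1046]
eef_rot: [0.161, 0.987, -0.0, 0.0]
contact_force: [0.7, -0.1, -0.7]
opening: 0.17
finger_force: 35.0
the job is handed in; nothing more can be done
None
```

I handed the job in at about 11.7 s with the gripper still holding the loupe level under the ring light; by my measurements the lens is about 1 mm from the inlay sideways and about 1 mm from the collar in height, but the hand-in call returned no verdict.

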